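Open the sliding lid of the chocolate bin

ROBOT

A 6-joint arm with a two-finger parallel gripper is mounted at the origin on the work surface. World frame = base frame: x ahead of the robot, y to its left, z up, the work surface at z = 0. Lengths are in m, angles in rad, forces in N, time in s.
With the tool pointing down it reaches from about 0.35 to 0.85 m from the base axis. Payload 8.1 kg.
Tool frame: the origin (TCP) lies on the mounting face of the last link; the fingertips stand 186 mm ahead of it and the grasp point (between the pads) lies 167 mm ahead of it; z points along the fingers, y is the line along which they close (so a half turn about z gives the same grasp; the last joint's range is limited). The gripper opens to 93 mm and grips with 3 to 60 N. Pads are 15 mm wide; open, the fingers measure 128 mm over their backs; the gripper's body (75 mm by 188 mm) begins 65 mm behind the grasp point.
Start: joints at [-1.317, 0.13, 1.488, -0, 1.523, -0.085], TCP at [0.199, -0.566, 0.405] pointing down, gripper open.
Joint ranges: [-2.96, 2.96], [-0.89, 2.26], [0.02, 2.5], [-1.34, 4.48], [0, 2.73], [-2.66, 2.66]. Speed limits (rad/s): [2.39, 2.39, 2.79, 3.14, 3.14, 3.14].

INTERFACE

Orientations are given as a rotation vector (axis times angle).
In Python, from plant import * gives the robot as it stands. The module is installed in compiled form; this text tells all that it offers.
- The arm moves only by the tool arm_command, never from a script. Its argument "increments" is a list of rows, each a list of 6 numbers: the shift along the tool's x, y, z in units of 0.2 m (1.0 is 0.2 m), then the turn, a rotation vector about the tool's x, y, z in units of pi rad (1.0 is pi rad). A call has exactly 5 rows; each row is the pose to reach, as a shift and turn from the pose commanded when the call began, along the tool's axes at that moment, turning the shorter way round; what a row does not reach only later rows make up. A row lasts 1/8 s, in which the tool goes at most 62.5 mm and 10.7 degrees, less where a joint would pass 70% of its speed; a pose out of reach is approached as far as the arm can. A call with a number of a shift or a turn outside -1 to 1 is refused whole. A call with a gripper value outside its range is refused whole. "fingers" is the closure, from -1 (fully open) to 1 (shut), set as the call begins (left out, the last holds). The fingers move at their own pace and stop on an object; "force" is the grip in N (left out, the last holds). Time passes only in rows, so rows that repeat a pose let the fingers close, or fill a call up. It gives the time, the measured TCP pose, the force, the opening and the grip force at its end, in the units of the state.
- read_state(): the state, without advancing time (a new reading comes with each control period).
- read_camera(name): name is "scene" or "top" or "wrist"; returns a dict with "image" (400x640x3 uint8, red, green, blue), "fx", "fy", "cx", "cy" (pixels), "T" (4x4, takes a point from camera to world coordinates). Camera axes: x right, y down, z forward; pixel columns grow to the right and rows downward; lengths in m; the calibration is good to about 2 mm. A picture is of the moment at which its call begins. There is no depth.
- close_job(): hands the job in; it is judged then, once.
The state is a dict: "t": time; "q": joint angles; "dq": joint speeds; "joint_torque": joint torques, N m; "tool_pos": TCP position; "orientation": TCP orientation; "force": force on the tool from outside, world axes, zero at the start; "wrist_torque": the same for the moment, N m; "opening": finger opening in m; "gripper_force": force on a finger pad.
Only numpy, scipy, OpenCV 4.12 (cv2) and the standard library are available. Lean on these libraries where they do the work, as an engineer would, in place of code of your own. Each camera call takes 0.05 s, during which the arm holds its last target. There are 200 camera calls.

TASK

I need chocolate for the next batch: open the bin with the yellow handle. Lift its lid by the handle until it clears the two black catch ridges, slide it fully back over the bin's fixed rear cover, and lower it again so that it lies down behind the ridges and stays open. Leave the bin with the green handle shut.

Things in the scene. Friction and masses are not known exactly. Their poses are not given: they have to be found in the camera images.
- choc_handle (a point): Centre of the yellow handle, an upright bar on the bin's grey lid: 18 mm thick along its x, 90 mm long along y, 56 mm tall (28 mm above and below this point); the lid's flat top is at its foot. x is the bin's long axis and points from its front (robot's side) to its rear, the way the lid opens; z up. Lid down, this point is 166 mm above the table. Bin: white, fixed, 320 x 180 x 130 mm high.
- choc_lid (a joint): Travel of the yellow-handled lid towards the bin's rear (along the handle's x), m: 0 shut, 0.110 fully back. An ear at each side of the lid sits before a black ridge, 12 mm high and 16 mm long, on the bin's rim: lid down, it has at most 5 mm of play; raised over 12 mm it slides freely (about 1 N); from 0.050 on it can be lowered behind the ridges.
- choc_lid_rise (a joint): How far that lid is raised, m: 0 lying on the rim, 0.035 at most, where two steel guide rods stop it (5 mm thick, along x, 89 mm to either side of the handle's centre, 12 mm higher than it when the lid is down). The lid (158 x 146 mm, 6 mm thick, about 0.35 kg) stays level and sinks by its own weight when let go.
- white_handle (a point): Centre of the green handle of the other bin, alike in all but its colour and shut; to be left alone. Axes as for the yellow one.

How it is judged:
On the way:
1. the yellow-handled lid has been lifted over its catch (value of joint choc_lid_rise above 0.01 m), for 0.1 s.
At the end, for the whole second after the job is handed in: The yellow-handled lid is at least 90 mm of its 110 mm back and lies down again (raised less than 4 mm), let go; the green handle is within 10 mm of where it was (value of joint choc_lid above 0.09 m and value of joint choc_lid_rise below 0.004 m and distance of white_handle from where it was at the start of the episode below 0.01 m); the robot touches nothing.
It fails at once if the green-handled lid is opened or lifted (10 mm or more) (distance of white_handle from where it was at the start of the episode above 0.01 m).
It also fails if it takes over 32 s, if anything falls off the work surface, if the arm or the gripper's body presses on something with over 40 N, if the wrist force passes 120 N, or if a joint passes its speed limit or range.

## Working session

There is one attempt and no reset: what is moved stays moved. The work goes in short steps, Python scripts to look and compute and a tool call to move; the robot and the scene stay as the last step left them, time stands still between calls to the robot, and variables do not carry over. Pictures are saved under pics/ and viewed, at most 10 in all, crops included, and the job is handed in when it is done.

Besides the shell and the picture viewer there is one more tool, called after "Emit:" in YAML: its name, and indented under it one key for each argument. arm_command: Moves the arm, as the interface text tells. Shifts and turns lie within -1 to 1; 1 stands for 0.2 m of shift or pi rad of turn. Its arguments: {"type":"object","properties":{"increments":{"type":"array","items":{"type":"array","items":{"type":"number","minimum":-1,"maximum":1}}},"fingers":{"type":"number"},"force":{"type":"number"}},"required":["increments"]}

```bash
mkdir -p pics; cat > h.py <<'E'
from plant import *
import numpy as np, cv2, pickle
from scipy.spatial.transform import Rotation as R
def snap(n,f):
    c=read_camera(n); pickle.dump(c,open(f'pics/{f}.pkl','wb')); cv2.imwrite(f'pics/{f}.png',c['image'][:,:,::-1]); return c
def ray(c,u,v):
    d=np.array([(u-c['cx'])/c['fx'],(v-c['cy'])/c['fy'],1]); return c['T'][:3,3],c['T'][:3,:3]@d
def atz(c,u,v,z):
    o,d=ray(c,u,v); return o+d*(z-o[2])/d[2]
E
python3 - <<'E'
from h import *
for n in ('top','scene'):
    c=snap(n,n+'0'); print(n,c['fx'],c['cx'],c['cy'],c['T'].round(3).tolist())
s=read_state(); print(s)
E
```

```text
top 451.66806860645437 317.5632823225628 199.5478272148489 [[0.025, -0.987, 0.156, 0.416], [-0.999, -0.017, 0.051, -0.027], [-0.047, -0.157, -0.986, 0.841], [0.0, 0.0, 0.0, 1.0]]
scene 482.61035544356645 323.51551478534094 195.84066020600105 [[-0.817, 0.328, -0.474, 0.925], [0.576, 0.493, -0.652, 0.584], [0.019, -0.806, -0.592, 0.719], [0.0, 0.0, 0.0, 1.0]]
{'t': 0.1, 'q': array([-1.31741054e+00,  1.31109922e-01,  1.48915397e+00,  8.56156921e-06,
        1.52297657e+00, -8.54068352e-02]), 'dq': array([-3.07301605e-05, -3.05506105e-03, -1.65605747e-03, -6.04879235e-04,
        9.20412046e-04, -1.37281966e-03]), 'joint_torque': array([ 1.02250193e-03, -5.61342359e+01, -4.93092620e+01,  7.70175434e-02,
        2.92624271e-02, -6.39090513e-05]), 'tool_pos': array([ 0.19937892, -0.56569818,  0.40378659]), 'orientation': array([-3.09500706e+00, -5.29355139e-01,  2.03648103e-04]), 'force': array([-0.19542882,  0.12040136,  0.76548823]), 'wrist_torque': array([-0.01034186, -0.02942856, -0.01433246]), 'gripper_force': 0.0, 'opening': 0.09293075732468616}
```

View pics/top0.png

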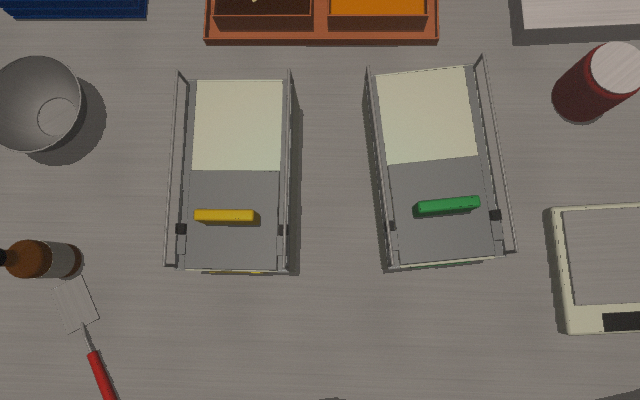

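View pics/scene0.png

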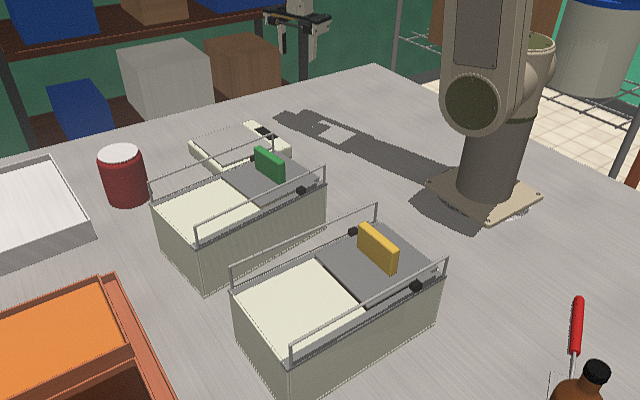

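The top view shows the yellow handle at about (195–254, 209–222) and the green one at (415–480, 197–215). The rear of each bin, with its pale cover, is towards the top of the image (+x). The scene view agrees, with both lids shut. I'll enlarge the yellow handle in both.

```bash
python3 - <<'E'
import cv2
a=cv2.imread('pics/top0.png')[195:235,180:270]; b=cv2.imread('pics/scene0.png')[210:285,345:415]
a=cv2.resize(a,None,fx=8,fy=8,interpolation=2); b=cv2.resize(b,None,fx=8,fy=8,interpolation=2)
cv2.imwrite('pics/a.png',a);cv2.imwrite('pics/b.png',b)
E
```

```text
(no output)
```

View pics/a.png

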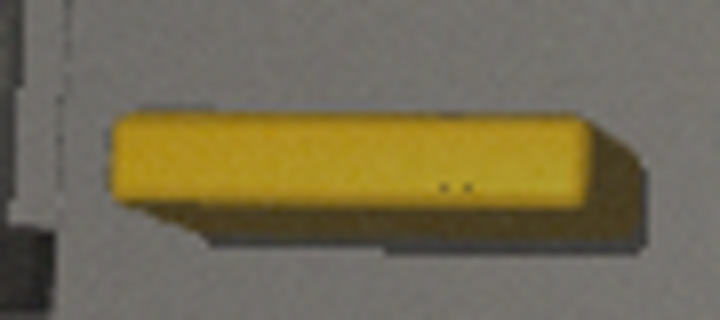

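View pics/b.png

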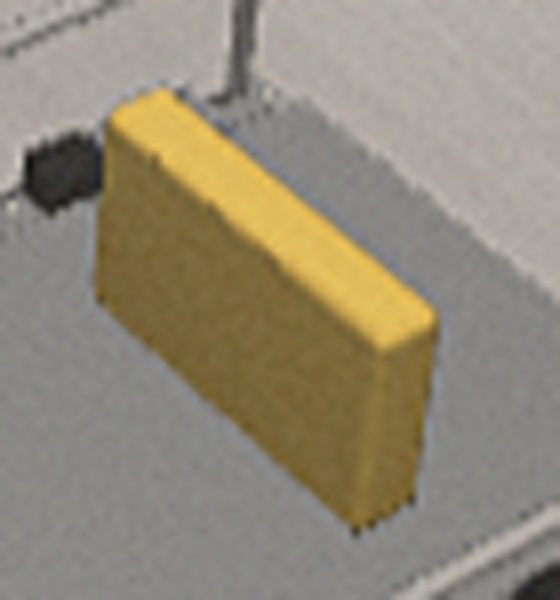

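The top crop shows the handle's top face with corners at about (113,115), (587,118), (587,207) and (113,201) in crop pixels. The scene crop shows the same face at about (107,122), (163,92), (437,318) and (382,350).

```bash
python3 - <<'E'
from h import *
def run(f,o,P):
    c=pickle.load(open(f'pics/{f}.pkl','rb'))
    Q=np.array([atz(c,(u+.5)/8-.5+o[0],(v+.5)/8-.5+o[1],.194) for u,v in P]); print(Q.round(4).tolist(),Q.mean(0).round(4)); 
    L=[np.linalg.norm(Q[i]-Q[(i+1)%4]) for i in range(4)]; print(np.round(L,4)); return Q
Q=run('top0',(180,195),[(113,115),(587,118),(587,207),(113,201)])
d=Q[0]+Q[3]-Q[1]-Q[2]; print('yaw',np.degrees(np.arctan2(-d[0],d[1])))
Q2=run('scene0',(345,210),[(107,122),(163,92),(437,318),(382,350)])
d=Q2[2]+Q2[3]-Q2[0]-Q2[1]; print('yaw',np.degrees(np.arctan2(-d[0],d[1])))
c=pickle.load(open('pics/top0.pkl','rb'))
for p in [((165,265),(180,72)),((287,272),(290,72))]:
    a,b=[atz(c,*x,.178) for x in p]; print(a,b,np.degrees(np.arctan2((b-a)[1],(b-a)[0])))
s=read_state(); r=R.from_rotvec(s['orientation']); print(r.as_matrix().round(4))
M=(Q.mean(0)+Q2.mean(0))/2; print(M)
E
```

```text
[[0.5009, 0.1878, 0.194], [0.5019, 0.1002, 0.194], [0.4857, 0.0994, 0.194], [0.4851, 0.1867, 0.194]] [0.4934 0.1435 0.194 ]
[0.0876 0.0163 0.0873 0.0159]
yaw 0.5446779069525741
[[0.5037, 0.1057, 0.194], [0.4874, 0.1045, 0.194], [0.487, 0.1908, 0.194], [0.5024, 0.1917, 0.194]] [0.4951 0.1482 0.194 ]
[0.0164 0.0864 0.0155 0.086 ]
yaw 0.588714880291776
[0.41868757 0.23033276 0.178     ] [0.72095863 0.2300149  0.178     ] -0.0602513220937262
[0.41299484 0.04897724 0.178     ] [0.72147971 0.05523561 0.178     ] 1.1622260489655216
[[ 9.432e-01  3.323e-01 -4.000e-04]
 [ 3.323e-01 -9.432e-01  1.600e-03]
 [ 1.000e-04 -1.600e-03 -1.000e+00]]
[0.49426127 0.1458245  0.194     ]
```

```bash
cat >> h.py <<'E'
def inc(p,r,p2,yaw):
    "increment row from pose (p,r) to p2 with tool down, tool y at angle yaw (deg)"
    a=np.radians(yaw); y=np.array([np.cos(a),np.sin(a),0]); z=np.array([0,0,-1.]); r2=R.from_matrix(np.c_[np.cross(y,z),y,z])
    return np.r_[r.inv().apply(np.array(p2)-p)/.2,(r.inv()*r2).as_rotvec()/np.pi].round(4),r2
E
python3 - <<'E'
from h import *
s=read_state(); p=s['tool_pos']; r=R.from_rotvec(s['orientation'])
for p2,y in [((.34,-.43,.45),-35),((.46,-.26,.45),.6),((.5,-.06,.45),.6),((.494,.146,.45),.6)]:
    v,r=inc(p,r,p2,y); p=np.array(p2); print(v.tolist())
E
```

```text
[0.8887, -0.4066, -0.2303, -0.0005, -0.0002, -0.1977]
[1.0404, 0.004, 0.0, 0.0, 0.0, -0.1978]
[0.9979, 0.2105, 0.0, 0.0, 0.0, 0.0]
[1.0303, -0.0192, 0.0, 0.0, 0.0, 0.0]
```

Emit:
arm_command:
  increments:
    - [0.18,-0.08,-0.046,0,0,-0.04]
    - [0.356,-0.162,-0.092,0,0,-0.08]
    - [0.534,-0.244,-0.138,0,0,-0.12]
    - [0.71,-0.325,-0.184,0,0,-0.16]
    - [0.889,-0.407,-0.23,-0.0005,0,-0.198]
  fingers: -1
  force: 30

```text
t: 0.72
tool_pos: [0.3408, -0.429, 0.4505]
orientation: [2.783, 1.457, 0.0]
force: [1.0, -0.3, 0.6]
opening: 0.0932
gripper_force: 0.0
```

Emit:
arm_command:
  increments:
    - [0.2,0,0,0,0,-0.04]
    - [0.4,0,0,0,0,-0.08]
    - [0.6,0,0,0,0,-0.12]
    - [0.8,0,0,0,0,-0.16]
    - [1,0.004,0,0,0,-0.198]

```text
t: 1.35
tool_pos: [0.4558, -0.2653, 0.4502]
orientation: [2.203, 2.238, -0.001]
force: [-0.4, 0.5, -0.3]
opening: 0.093
gripper_force: 0.0
```

Emit:
arm_command:
  increments:
    - [0.2,0.04,0,0,0,0]
    - [0.4,0.08,0,0,0,0]
    - [0.6,0.12,0,0,0,0]
    - [0.8,0.16,0,0,0,0]
    - [1,0.21,0,0,0,0]

```text
t: 1.98
tool_pos: [0.4948, -0.0647, 0.4501]
orientation: [2.207, 2.234, -0.001]
force: [0.5, 0.2, -1.1]
opening: 0.0935
gripper_force: 0.0
```

Emit:
arm_command:
  increments:
    - [0.2,0,0,0,0,0]
    - [0.4,-0.01,0,0,0,0]
    - [0.6,-0.01,0,0,0,0]
    - [0.8,-0.02,0,0,0,0]
    - [1,-0.02,0,0,0,0]

```text
t: 2.6
tool_pos: [0.4881, 0.1351, 0.4498]
orientation: [2.207, 2.234, -0.001]
force: [0.4, 0.0, 0.4]
opening: 0.0926
gripper_force: 0.0
```

```bash
python3 - <<'E'
from h import *
c=snap('wrist','w1'); s=read_state(); p=s['tool_pos']; r=R.from_rotvec(s['orientation'])
print(s['t'],p,r.as_matrix().round(4).tolist(),s['q'].round(3),s['force'])
h=c['T']; 
for q in [(.494,.146,.194),(.494,.191,.194),(.494,.101,.194)]:
    x=h[:3,:3].T@(np.array(q)-h[:3,3]); print(c['fx']*x[0]/x[2]+c['cx'],c['fy']*x[1]/x[2]+c['cy'])
E
```

```text
2.65 [0.48771422 0.13867391 0.44971996] [[-0.0141, 0.9999, 0.0], [0.9999, 0.0141, 0.0015], [0.0015, 0.0, -1.0]] [ 1.750e-01 -1.380e-01  1.675e+00  1.000e-03  1.605e+00  1.610e-01] [-1.38058793  1.56119327  0.36487335]
319.01652856492746 192.84668423219492
320.15406544959325 130.0838692273283
317.9808315035898 249.9905570490469
```

View pics/w1.png

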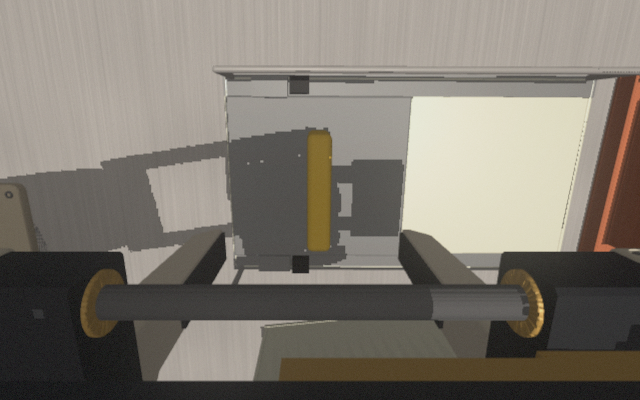

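The wrist view shows the yellow handle at x 307–331, y 130–250, centre (319,190). My estimate projects to (319,193), so it agrees. Now centre and descend partway.

Emit:
arm_command:
  increments:
    - [0.035,0.03,0.1,0,0,0]
    - [0.035,0.03,0.2,0,0,0]
    - [0.035,0.03,0.25,0,0,0]
    - [0.035,0.03,0.25,0,0,0]
    - [0.035,0.03,0.25,0,0,0]

```text
t: 3.28
tool_pos: [0.4946, 0.1405, 0.4009]
orientation: [2.207, 2.233, 0.001]
force: [-0.1, 0.5, 0.2]
opening: 0.0931
gripper_force: 0.0
```

```bash
python3 - <<'E'
from h import *
s=read_state(); p=s['tool_pos']; r=R.from_rotvec(s['orientation'])
print(p,inc(p,r,(.494,.146,.337),.6)[0].tolist())
E
```

```text
[0.49457529 0.14054475 0.40087201] [0.0276, -0.0031, 0.3193, 0.0006, 0.0003, 0.0003]
```

Emit:
arm_command:
  increments:
    - [0.028,-0.003,0.07,0,0,0]
    - [0.028,-0.003,0.14,0,0,0]
    - [0.028,-0.003,0.21,0,0,0]
    - [0.028,-0.003,0.28,0,0,0]
    - [0.028,-0.003,0.32,0,0,0]

```text
t: 3.9
tool_pos: [0.4935, 0.1463, 0.3346]
orientation: [2.208, 2.234, -0.003]
force: [0.8, 0.0, 0.1]
opening: 0.093
gripper_force: 0.0
```

Emit:
arm_command:
  increments:
    - [0,0,0,0,0,0]
    - [0,0,0,0,0,0]
    - [0,0,0,0,0,0]
    - [0,0,0,0,0,0]
    - [0,0,0,0,0,0]
  fingers: 1
  force: 30

```text
t: 4.53
tool_pos: [0.4939, 0.1464, 0.3364]
orientation: [2.207, 2.234, 0.0]
force: [0.0, -0.2, -0.1]
opening: 0.0476
gripper_force: 0.0
```

Emit:
arm_command:
  increments:
    - [0,0,0,0,0,0]
    - [0,0,0,0,0,0]
    - [0,0,0,0,0,0]
    - [0,0,0,0,0,0]
    - [0,0,0,0,0,0]

```text
t: 5.15
tool_pos: [0.4938, 0.1464, 0.3361]
orientation: [2.207, 2.234, -0.001]
force: [-0.2, 0.0, 0.3]
opening: 0.0179
gripper_force: 30.0
```

Gripped: the opening is 17.9 mm and the handle is 18 mm thick. Lift 24 mm.

Emit:
arm_command:
  increments:
    - [0,0,-0.03,0,0,0]
    - [0,0,-0.06,0,0,0]
    - [0,0,-0.09,0,0,0]
    - [0,0,-0.12,0,0,0]
    - [0,0,-0.12,0,0,0]

```text
t: 5.78
tool_pos: [0.494, 0.1464, 0.3609]
orientation: [2.207, 2.233, 0.001]
force: [0.6, 0.4, -4.2]
opening: 0.018
gripper_force: 30.0
```

The wrist carries about the lid's weight (4 N). Slide back 104 mm.

Emit:
arm_command:
  increments:
    - [0,0.1,0,0,0,0]
    - [0,0.2,0,0,0,0]
    - [0,0.3,0,0,0,0]
    - [0,0.4,0,0,0,0]
    - [0,0.5,0,0,0,0]

```text
t: 6.4
tool_pos: [0.5943, 0.1474, 0.3597]
orientation: [2.207, 2.234, -0.002]
force: [-1.6, -1.8, -3.5]
opening: 0.0177
gripper_force: 30.0
```

Emit:
arm_command:
  increments:
    - [0,0.02,0,0,0,0]
    - [0,0.02,0,0,0,0]
    - [0,0.02,0,0,0,0]
    - [0,0.02,0,0,0,0]
    - [0,0.02,0,0,0,0]

```text
t: 7.02
tool_pos: [0.5975, 0.1474, 0.3603]
orientation: [2.207, 2.233, -0.001]
force: [-1.5, -6.4, -3.3]
opening: 0.018
gripper_force: 30.0
```

Emit:
arm_command:
  increments:
    - [0,0,0.03,0,0,0]
    - [0,0,0.06,0,0,0]
    - [0,0,0.09,0,0,0]
    - [0,0,0.115,0,0,0]
    - [0,0,0.115,0,0,0]

```text
t: 7.65
tool_pos: [0.5976, 0.1474, 0.3368]
orientation: [2.207, 2.234, -0.002]
force: [0.1, -5.8, -4.1]
opening: 0.0181
gripper_force: 30.0
```

Emit:
arm_command:
  increments:
    - [0,0,0,0,0,0]
    - [0,0,0,0,0,0]
    - [0,0,0,0,0,0]
    - [0,0,0,0,0,0]
    - [0,0,0,0,0,0]
  fingers: -1

```text
t: 8.28
tool_pos: [0.5978, 0.1477, 0.3374]
orientation: [2.207, 2.234, -0.0]
force: [0.1, -0.7, -0.1]
opening: 0.0631
gripper_force: 0.0
```

Emit:
arm_command:
  increments:
    - [0,0,0,0,0,0]
    - [0,0,0,0,0,0]
    - [0,0,0,0,0,0]
    - [0,0,0,0,0,0]
    - [0,0,0,0,0,0]

```text
t: 8.9
tool_pos: [0.5978, 0.1477, 0.3373]
orientation: [2.207, 2.234, -0.0]
force: [0.5, 0.2, -0.5]
opening: 0.0933
gripper_force: 0.0
```

Emit:
arm_command:
  increments:
    - [0,0,-0.1,0,0,0]
    - [0,0,-0.2,0,0,0]
    - [0,0,-0.3,0,0,0]
    - [0,0,-0.4,0,0,0]
    - [0,0,-0.5,0,0,0]

```text
t: 9.52
tool_pos: [0.5977, 0.1478, 0.4391]
orientation: [2.207, 2.233, 0.001]
force: [0.9, -0.1, -0.5]
opening: 0.0927
gripper_force: 0.0
```

Emit:
arm_command:
  increments:
    - [0,-0.1,0,0,0,0]
    - [0,-0.3,0,0,0,0]
    - [0,-0.5,0,0,0,0]
    - [0,-0.6,0,0,0,0]
    - [0,-0.6,0,0,0,0]

```text
t: 10.15
tool_pos: [0.477, 0.1465, 0.4383]
orientation: [2.206, 2.234, 0.002]
force: [-0.3, 0.9, -0.1]
opening: 0.0929
gripper_force: 0.0
```

```bash
python3 -c "
from h import *
snap('scene','s2')"
```

```text
(no output)
```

View pics/s2.png

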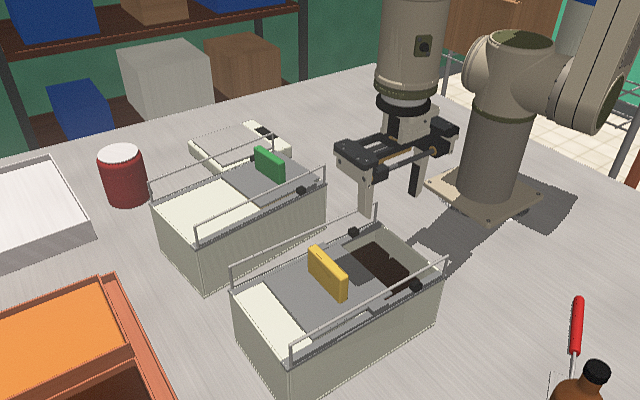

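The yellow-handled lid is back and lying down, with the handle at about (308–348, 244–303) and chocolate showing in front. The green bin is unchanged. I'll check the travel numerically before handing in.

```bash
python3 - <<'E'
from h import *
from scipy.optimize import least_squares
def bb(f):
    c=pickle.load(open(f'pics/{f}.pkl','rb')); h=cv2.cvtColor(c['image'],cv2.COLOR_RGB2HSV)
    m=cv2.inRange(h,(18,120,70),(32,255,255)); m[:,:280]=0;m[:,430:]=0;m[:200]=0;m[320:]=0
    x,y,w,k=cv2.boundingRect(m); return c,np.array([x,y,x+w-1,y+k-1])
def pred(c,q):
    a=np.radians(.6);Z=R.from_euler('z',a)
    P=np.array([q+Z.apply([i*.009,j*.045,k*.028]) for i in(-1,1) for j in(-1,1) for k in(-1,1)])
    X=(P-c['T'][:3,3])@c['T'][:3,:3]; u=c['fx']*X[:,0]/X[:,2]+c['cx'];v=c['fy']*X[:,1]/X[:,2]+c['cy']
    return np.array([u.min(),v.min(),u.max(),v.max()])
for f in('scene0','s2'):
    c,b=bb(f); o=least_squares(lambda q:pred(c,q)-b,[.55,.147,.166]); print(f,b,o.x.round(4),o.fun.round(1))
E
```

```text
scene0 [357 221 399 275] [0.4556 0.1087 0.1198] [-0.1  0.1  0.1 -0.1]
s2 [308 244 348 302] [0.5674 0.1073 0.1177] [ 0.1 -0.  -0.1  0. ]
```

The relative fit gives about 0.11 m of travel with no height change. That matches the 0.104 m the arm moved, so I'm handing in.

```bash
python3 -c "
from plant import *
print(close_job())"
```

```text
the job is handed in; nothing more can be done
None
```

The yellow-handled lid was lifted, slid about 104 mm back, lowered and let go behind its ridges; the green bin was not touched, and the job is handed in, though no verdict was returned.

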